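# Dispense one test tube with the spring-centred lever

### The job

Let one test tube out of the tube dispenser into the blue tray: push the dispenser's red-topped lever all the way over to the side where the blue tray stands, hold it fully over for about two seconds, then release it so that its spring brings it back upright and the stack drops down one place. Dispense only this one tube, and do not work the lever towards the yellow tray.

Things in the scene. Friction and masses are not known exactly. Their poses are not given: they have to be found in the camera images.
- dispenser: tube dispenser fixed to the bench; origin at bench height under the middle of its upright tube magazine. Its x runs along the tubes, away from the robot, y to the left, z up. It reaches from x = -132 mm (white lever housing, 50 mm wide, top at 67 mm) to +96 mm; end plates 44 mm wide and magazine rails reach 114 mm height; trays and gate stay below 55 mm.
- gate (a joint): position of the white sliding gate under the magazine, m: 0 centred, positive to the dispenser's +y. The lever drives it the same way, 80 mm per rad. Beyond about 30 mm the lowest tube falls out of its pocket into the tray on that side; when it comes back the next tube drops into the pocket. It reaches 90 mm sideways when fully over.
- lever (a joint): lever angle, rad: 0 upright (spring centre), positive leaning to the dispenser's +y (left), negative to the right; stops at +0.5 and -0.5, fully over is beyond 0.42. About 6 N at the grip holds it at a stop; released, it returns to 0 within a second. It turns about a level axis along the dispenser's x, 45 mm above the bench, 116 mm before the dispenser's origin.
- lever_tip (a point): top end of the lever, 145 mm above its pivot, 190 mm above the bench when upright. The upper 60 mm is a red round grip 22 mm across, on a 10 mm steel rod; it stands above all the rest of the dispenser. When fully over it has moved 70 mm sideways and 18 mm down.
- tray_blue: blue open tray, 176 x 58 mm, 22 mm high, walls and floor 3 mm, standing loose on the bench beside the dispenser, partly under the gate, on its left or right side; origin at the centre of its underside, long side along its x.
- tray_yellow: yellow tray, the same, on the other side of the dispenser; origin at the centre of its underside.
- tube_low_centre (a point): clear glass test tube, 27 mm across and 150 mm long, lying in the dispenser lengthwise (along the dispenser's x); this point is the middle of the tube. The lowest tube, in the gate's pocket, 41 mm above the bench.
- tube_mid_centre (a point): clear glass test tube, 27 mm across and 150 mm long, lying in the dispenser lengthwise (along the dispenser's x); this point is the middle of the tube. The second tube, resting on the first.
- tube_top_centre (a point): clear glass test tube, 27 mm across and 150 mm long, lying in the dispenser lengthwise (along the dispenser's x); this point is the middle of the tube. The third and uppermost tube.
- tube_low: the lowest tube itself; origin at its closed end, z along the tube.

How it is judged (in metres and radians):
On the way:
1. the lever is held fully over (beyond 0.42 rad) on the blue tray's side for at least 1 s (((y of tray_blue in the frame of dispenser above 0 m and value of joint lever above 0.42 rad) or (y of tray_blue in the frame of dispenser below 0 m and value of joint lever below -0.42 rad))), for 1 s.
At the end, for the whole second after the job is handed in: Lever upright again (within 0.1 rad) and still; the tube that was lowest rests in the blue tray (middle within 30 mm of its centre lengthwise, 28 mm across); the other two are still in the magazine, each one place lower (middles at 34 to 50 and 60 to 78 mm height, 12 mm sideways) (value of joint lever between -0.1 and 0.1 rad and velocity of joint lever between -0.1 and 0.1 rad/s and y of tube_low_centre in the frame of tray_blue between -0.028 and 0.028 m and x of tube_low_centre in the frame of tray_blue between -0.03 and 0.03 m and z of tube_low_centre in the frame of tray_blue below 0.026 m and linear speed of tube_low below 0.03 m/s and y of tube_mid_centre in the frame of dispenser between -0.012 and 0.012 m and z of tube_mid_centre in the frame of dispenser between 0.034 and 0.05 m and y of tube_top_centre in the frame of dispenser between -0.012 and 0.012 m and z of tube_top_centre in the frame of dispenser between 0.06 and 0.078 m); the robot touches nothing.
It fails at once if the lever is pushed more than 0.2 rad towards the yellow tray ((y of tray_blue in the frame of dispenser above 0 m and value of joint lever below -0.2 rad) or (y of tray_blue in the frame of dispenser below 0 m and value of joint lever above 0.2 rad)).
It also fails if it takes over 38 s, if anything falls off the work surface, if the arm or the gripper's body presses on something with over 40 N, if the wrist force passes 120 N, or if a joint passes its speed limit or range.

### The arm

A 6-joint arm with a two-finger parallel gripper is mounted at the origin on a cart in front of the work surface, level with it; the furniture and walls round the work are solid. World frame = base frame: x ahead of the robot, y to its left, z up, the work surface at z = 0. Lengths are in m, angles in degrees, forces in N, time in s.
With the tool pointing down it reaches from about 0.35 to 0.775 m from the base axis. Payload 7.3 kg.
Tool frame: the origin (TCP) lies at the very end of the fingers, on their centre line; the grasp point (between the pads) lies 19 mm behind it; y points along the fingers, z is the direction in which the jaws open and shut, and the axes are right-handed (so a half turn about y gives the same grasp; the last joint's range is limited). The gripper opens to 92 mm and grips with 3 to 60 N. Pads are 19 mm wide; open, the fingers measure 130 mm over their backs; the gripper's body (75 mm by 190 mm) begins 47 mm behind the grasp point.
Start: joints at [-74.656, 19.595, 87.324, -0, 73.075, -8.365], TCP at [0.211, -0.481, 0.227] pointing down, gripper open.
Joint ranges: [-145.02, 145.02], [-44.19, 115.74], [2.07, 154.8], [-57.11, 237.11], [16.16, 152.29], [-177.93, 177.93]. Speed limits (degrees/s): [147.25, 147.25, 180, 180, 180, 180].

### API

Orientations are given as [roll, pitch, yaw] about the fixed x, y, z axes, in that order (R = Rz(yaw) Ry(pitch) Rx(roll)).
In Python, from cell import manip gives the robot as it stands.
- The arm moves only by the tool apply_moves, never from a script. Its argument "increments" is text: rows parted by semicolons, each of 4 numbers parted by spaces: the shift along the tool's x, y, z in m, then the turn about the tool's y in rad. A call has 1 to 12 rows; each row is the pose to reach, as a shift and turn from the pose measured when the call began, along the tool's axes at that moment; what a row does not reach only later rows make up. A row lasts 1/12 s, in which the tool goes at most 41.7 mm and 7.16 degrees, less where a joint would pass 70% of its speed; a pose out of reach is approached as far as the arm can. A call with a gripper value outside its range is refused whole. "jaw" is the finger opening in m, from 0 to 0.0918, set as the call begins (left out, the last holds). The fingers move at their own pace and stop on an object; the grip force is fixed at half the most. Time passes only in rows, so rows that repeat a pose let the fingers close. It gives the time, the measured TCP pose, the force and the opening at its end, in the units of the state.
- manip.state(): the state, without advancing time (a new reading comes with each control period).
- manip.read_camera(name): name is "scene" or "top"; returns a dict with "img" (420x560x3 uint8, blue, green, red), "depth" (420x560 float32, m along the optical axis (not along the pixel's ray), 0 where there is no reading), "camera_matrix" (3x3 intrinsics, pixels), "T" (4x4, takes a point from camera to world coordinates). Camera axes: x right, y down, z forward; pixel columns grow to the right and rows downward; lengths in m; the calibration is good to about 2 mm. A picture is of the moment at which its call begins.
- manip.job_done(): hands the job in, once; it reports no verdict.
The state is a dict: "time_s": time; "qpos": joint angles; "joint_velocities": joint speeds; "joint_torque": joint torques, N m; "tcp_pos": TCP position; "orientation": TCP orientation; "contact_force": force on the tool from outside, world axes, zero at the start; "moment": the same for the moment, N m; "opening": finger opening in m.
Only numpy, scipy, OpenCV 4.12 (cv2) and the standard library are available. Lean on these libraries where they do the work, as an engineer would, in place of code of your own. Each camera call takes 0.05 s, during which the arm holds its last target. There are 200 camera calls.

## Working session

There is one attempt and no reset: what is moved stays moved. The work goes in short steps, Python scripts to look and compute and a tool call to move; the robot and the scene stay as the last step left them, time stands still between calls to the robot, and variables do not carry over. Pictures are saved under pics/ and viewed, about 8 in all and at most 12, crops included, and the job is handed in when it is done.

Besides the shell and the picture viewer there is one more tool, called after ">>>" as name(argument=value, ...) on one line, values as JSON. apply_moves: Moves the arm, as the interface text tells. Its arguments: {"type":"object","properties":{"increments":{"type":"string"},"jaw":{"type":"number"}},"required":["increments"]}

```bash
mkdir -p pics; python3 - <<'E'
from cell import manip
import cv2,numpy as np
print(manip.state())
for n in("scene","top"):
    r=manip.read_camera(n); cv2.imwrite(f"pics/{n}0.png",r["img"]); np.savez(f"{n}0.npz",**r)
    print(n,r["camera_matrix"].tolist(),r["T"].round(3).tolist())
a=[cv2.imread(f"pics/{n}0.png") for n in("scene","top")]
E
```

```text
{'time_s': 0.0, 'qpos': array([-7.46556050e+01,  1.96358199e+01,  8.73767009e+01, -1.91076004e-03,
        7.30748658e+01, -8.36709137e+00]), 'joint_velocities': array([-0.08854315, -0.03216022, -0.13207211,  0.07537002, -0.00288512,
        0.03677624]), 'joint_torque': array([-4.32237775e-04, -4.31237054e+01, -2.44223982e+01,  7.17594847e-02,
        5.59428404e-02, -1.65151228e-04]), 'tcp_pos': array([ 0.2110054 , -0.4802872 ,  0.22605378]), 'orientation': array([-9.00867223e+01,  1.09083322e-02, -1.56287964e+02]), 'contact_force': array([-0.37953144,  0.0569619 ,  0.49663143]), 'moment': array([-0.03251138,  0.01258524,  0.00272701]), 'opening': 0.09186392919493994}
scene [[524.3414744295421, 0.0, 280.6404838013853], [0.0, 524.3414744295421, 215.41922748649156], [0.0, 0.0, 1.0]] [[-0.859, -0.282, 0.429, 0.206], [-0.513, 0.49, -0.705, 0.681], [-0.012, -0.825, -0.565, 0.61], [0.0, 0.0, 0.0, 1.0]]
top [[469.4839817416636, 0.0, 281.63570101944896], [0.0, 469.4839817416636, 211.6755674383759], [0.0, 0.0, 1.0]] [[-0.01, -0.997, 0.08, 0.491], [-1.0, 0.008, -0.024, 0.11], [0.023, -0.081, -0.996, 0.997], [0.0, 0.0, 0.0, 1.0]]
```

View pics/scene0.png

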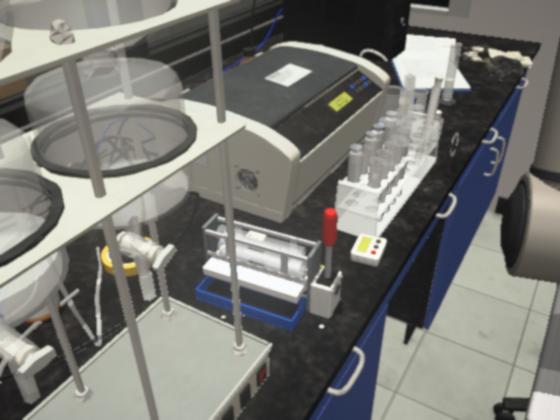

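View pics/top0.png

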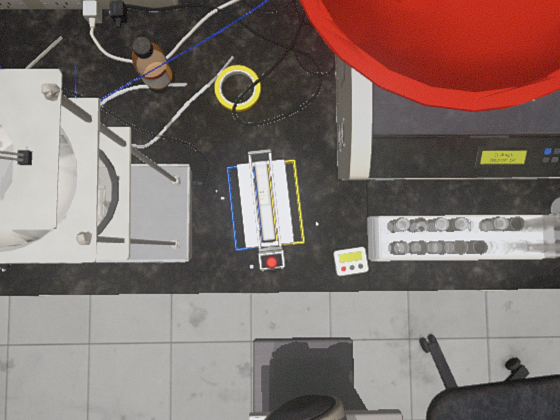

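The top view shows the blue tray on the left (+y) of the dispenser at about (236,208), yellow on the right at (295,200) and the red grip at (271,261). The scene view shows the grip at (330,225), with a rack to its right. Next I'll measure these.

```bash
cat > h.py <<'E'
import numpy as np,cv2
def cloud(r):
    K=r["camera_matrix"];d=r["depth"];v,u=np.mgrid[:d.shape[0],:d.shape[1]]
    P=np.stack([(u-K[0,2])/K[0,0]*d,(v-K[1,2])/K[1,1]*d,d],-1)@r["T"][:3,:3].T+r["T"][:3,3]
    P[d<=0]=np.nan
    return P
def masks(img):
    h=cv2.cvtColor(img,cv2.COLOR_BGR2HSV);H,S,V=cv2.split(h)
    ok=(S>130)&(V>70)
    return dict(red=ok&((H<8)|(H>172)),blue=ok&(H>100)&(H<130),yellow=ok&(H>22)&(H<34))
E
python3 - <<'E'
from h import *
for n,box in(("top",(215,310,140,280)),("scene",(190,360,200,330))):
    r=np.load(n+"0.npz");P=cloud(r);m=masks(r["img"])
    b=np.zeros(P.shape[:2],bool);b[box[2]:box[3],box[0]:box[1]]=1
    for k,v in m.items():
        q=P[v&b];q=q[~np.isnan(q[:,0])]
        if len(q)<5:continue
        print(n,k,len(q),"lo",np.percentile(q,2,0).round(3),"hi",np.percentile(q,98,0).round(3),"med",np.median(q,0).round(3))
        if n=="top":
            print(cv2.minAreaRect((q[:,:2]*1000).astype(np.float32)))
r=np.load("top0.npz");P=cloud(r).reshape(-1,3)
# height map max per 4cm cell
xs=np.arange(.12,.8,.05);ys=np.arange(.45,-.6,-.05)
print("y",ys.round(2))
for x in xs[::-1]:
    print(round(x,2),[int(1000*np.nanmax(np.r_[-.999,P[(abs(P[:,0]-x)<.025)&(abs(P[:,1]-y)<.025)&(P[:,2]<.9),2]])) for y in ys])
E
```

```text
top red 106 lo [0.461 0.101 0.181] hi [0.48  0.119 0.192] med [0.47  0.11  0.188]
((470.879150390625, 110.09746551513672), (18.275169372558594, 18.226184844970703), 44.87995147705078)
top blue 231 lo [ 0.492  0.132 -0.   ] hi [0.665 0.201 0.024] med [0.574 0.189 0.02 ]
((581.0913696289062, 164.93234252929688), (176.6844482421875, 57.574859619140625), 6.005133152008057)
top yellow 306 lo [ 0.504  0.043 -0.003] hi [0.679 0.113 0.024] med [0.592 0.056 0.02 ]
((589.9673461914062, 77.63748168945312), (177.0719757080078, 60.288780212402344), 5.746165752410889)
scene red 474 lo [ 0.459 -0.028  0.062] hi [0.537 0.123 0.19 ] med [0.466 0.119 0.167]
scene blue 675 lo [0.491 0.145 0.003] hi [0.666 0.203 0.023] med [0.526 0.188 0.018]
y [ 0.45  0.4   0.35  0.3   0.25  0.2   0.15  0.1   0.05  0.   -0.05 -0.1
 -0.15 -0.2  -0.25 -0.3  -0.35 -0.4  -0.45 -0.5  -0.55]
0.77 [10, 193, 170, 10, 4, 59, 56, 68, 77, 73, 218, 213, 209, -999, -999, -999, 210, 211, -999, -999, -999]
0.72 [-999, 78, 41, 9, 13, 5, 4, 585, 628, 4, 213, 210, 210, 209, 208, 209, 210, 209, -999, -999, -999]
0.67 [-999, 69, 592, 593,
[... 635 characters left out ...]
99, -999, -999, -999, -999, -999, -999, -999, -70, -67, -68, -999, -999]
0.32 [-787, -791, -788, -788, -789, -786, -789, -790, -787, -789, -788, -787, -784, -791, -786, -789, -790, -789, -787, -788, -791]
0.27 [-790, -790, -790, -788, -789, -789, -789, 226, 264, 269, -792, -788, -787, -790, -790, -784, -787, -786, -786, -790, -788]
0.22 [-788, -792, -788, -790, -789, -788, -789, 266, 284, 275, -787, -790, -791, -791, -789, -789, -789, -791, -788, -787, -788]
0.17 [-789, -789, -790, -788, -789, -696, 1, -4, -691, -689, 2, 2, 1, -696, -790, -790, -789, -788, -707, -703, -788]
0.12 [-790, -790, -789, -789, -790, -697, 1, -154, -222, -266, 2, 3, 3, -700, -785, -789, -304, -292, -292, -290, -289]
```

The blue tray is on the +y side. The dispenser yaw is about 5.9° and the lever is at (0.471, 0.110). I'll close the fingers, turn the jaw axis along the dispenser's x, and come in from the right of the lever.

>>> apply_moves(increments="-0.019 0 -0.016 -0.05; -0.038 0 -0.032 -0.10; -0.057 0 -0.047 -0.16; -0.076 0 -0.063 -0.21; -0.095 0 -0.079 -0.26; -0.114 0 -0.095 -0.31; -0.133 0 -0.110 -0.37; -0.152 0 -0.126 -0.42; -0.171 0 -0.142 -0.47; -0.190 0 -0.158 -0.52; -0.209 0 -0.173 -0.58; -0.228 0 -0.189 -0.63", jaw=0)

```text
time_s: 1.1
tcp_pos: [0.344, -0.2144, 0.2262]
orientation: [-90.1, 0.1, -120.0]
contact_force: [0.3, 0.0, 0.2]
opening: 0.0164
```

>>> apply_moves(increments="-0.026 0 -0.001 -0.06; -0.052 0 -0.003 -0.12; -0.080 0 -0.004 -0.18; -0.107 0 -0.006 -0.24; -0.134 0 -0.008 -0.30; -0.161 0 -0.009 -0.36; -0.188 0 -0.011 -0.42; -0.215 0 -0.012 -0.48; -0.242 0 -0.014 -0.54; -0.269 0 -0.015 -0.60; -0.295 0 -0.017 -0.627; -0.295 0 -0.017 -0.627")

```text
time_s: 2.1
tcp_pos: [0.4781, 0.0528, 0.2262]
orientation: [-90.0, 0.2, -83.9]
contact_force: [-0.9, -0.4, -0.0]
opening: 0.0006
```

>>> apply_moves(increments="0 0.015 0 0; 0 0.030 0 0; 0 0.045 0 0; 0 0.060 0 0; 0 0.072 0 0; 0 0.081 0 0; 0 0.081 0 0")

```text
time_s: 2.68
tcp_pos: [0.4767, 0.0527, 0.1434]
orientation: [-90.2, 0.2, -83.9]
contact_force: [0.3, 0.2, -0.7]
opening: 0.0007
```

```bash
python3 - <<'E'
from cell import manip
import cv2
a=manip.read_camera("scene")["img"]; b=manip.read_camera("top")["img"]
print({k:manip.state()[k] for k in("tcp_pos","orientation","contact_force")})
c=[cv2.resize(i,(400,400)) for i in(a[170:330,240:400],b[140:300,200:360])]
cv2.imwrite("pics/pre.png",cv2.hconcat(c))
E
```

```text
{'tcp_pos': array([0.47798918, 0.05275783, 0.1452355 ]), 'orientation': array([-90.03252331,   0.17741093, -83.88079191]), 'contact_force': array([ 0.48260607, -0.91830241,  0.18706632])}
```

View pics/pre.png

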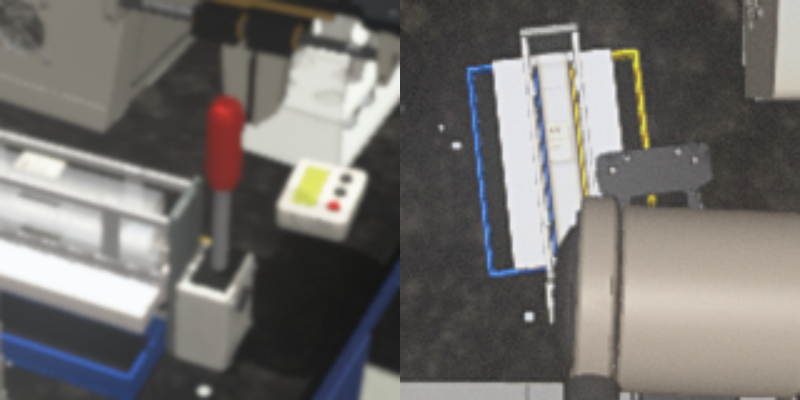

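The left half shows the upright red grip at about (225,145), with the closed fingers behind it and nothing touching. The right half shows the wrist covering the lever. Next I push to +y.

>>> apply_moves(increments="-0.012 0 0 0; -0.024 0 0 0; -0.034 0 0 0; -0.041 0 0 0; -0.047 0 0 0; -0.053 0 0 0; -0.059 0 0 0; -0.065 0 0 0; -0.071 0 0 0; -0.077 0 0 0; -0.082 0 0 0; -0.084 0 0 0")

```text
time_s: 3.78
tcp_pos: [0.4685, 0.1362, 0.1449]
orientation: [-90.1, 0.1, -83.9]
contact_force: [0.7, -6.8, -1.5]
opening: 0.0005
```

```bash
cat > look.py <<'E'
import sys,cv2,numpy as np
from cell import manip
from h import *
r=manip.read_camera("scene");a=r["img"];m=masks(a)["red"];m[:, :240]=0;m[:,400:]=0;m[:150]=0;m[330:]=0
n,l,s,c=cv2.connectedComponentsWithStats(m.astype(np.uint8));i=1+s[1:,4].argmax()
m=l==i
P=cloud(r)[m];v,u=np.nonzero(m)
# rays onto the plane of lever motion (normal = dispenser x), lever axis from PCA of the mask
K=r["camera_matrix"];R=r["T"][:3,:3];o=r["T"][:3,3]
d=np.stack([(u-K[0,2])/K[0,0],(v-K[1,2])/K[1,1],np.ones(len(u))],1)@R.T
t=np.radians(5.9);nx=np.array([np.cos(t),np.sin(t),0]);ny=np.array([-np.sin(t),np.cos(t),0]);L=np.array([.471,.110,.045])
X=o+d*(((L-o)@nx)/(d@nx))[:,None]
q=np.c_[(X-L)@ny,X[:,2]-.045];cen=q.mean(0);w,V=np.linalg.eigh(np.cov(q.T));ax=V[:,1]*np.sign(V[1,1])
print("angle from pivot",np.arctan2(*cen),"PCA",np.arctan2(*ax),"centre",cen)
st=manip.state();print(st["time_s"],st["tcp_pos"],st["contact_force"].round(1))
cv2.imwrite(f"pics/{sys.argv[1]}.png",cv2.resize(a[150:350,180:420],(720,600)))
E
python3 look.py push
```

```text
angle from pivot 0.42410030607157234 PCA 0.6528120214096534 centre [0.04532989 0.10039851]
3.8333 [0.46845259 0.13628877 0.14491245] [-1.1 -6.  -0.4]
```

View pics/push.png

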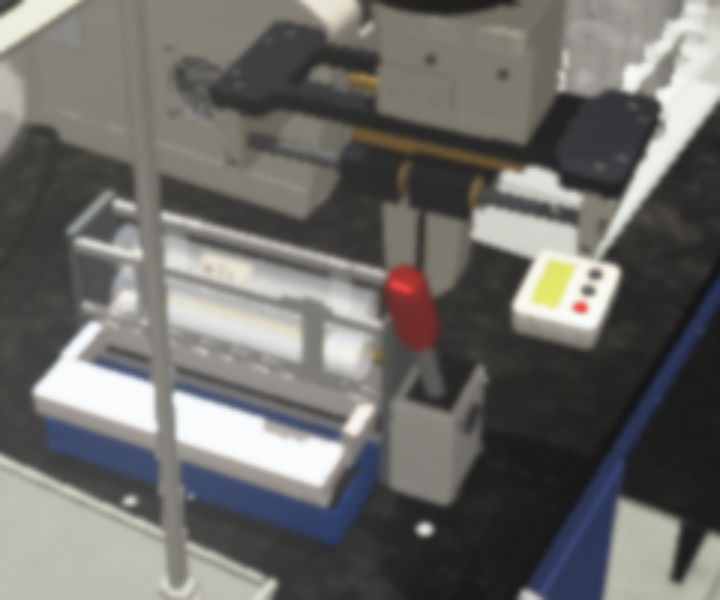

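The lever leans towards blue with the grip at about (412,310), and the gate is out over the blue tray. Geometry gives about 0.45 rad and the camera about 0.42, so I'll push on gently until the force shows the stop.

>>> apply_moves(increments="-0.001 0 0 0; -0.002 0 0 0; -0.003 0 0 0; -0.004 0 0 0; -0.005 0 0 0; -0.005 0 0 0")

```text
time_s: 4.33
tcp_pos: [0.4676, 0.1408, 0.1444]
orientation: [-90.2, 0.0, -83.9]
contact_force: [0.4, -6.1, -1.0]
opening: 0.0003
```

>>> apply_moves(increments="-0.001 0 0 0; -0.001 0 0 0; -0.001 0 0 0; -0.001 0 0 0; -0.001 0 0 0; -0.001 0 0 0; -0.001 0 0 0; -0.001 0 0 0; -0.001 0 0 0; -0.001 0 0 0; -0.001 0 0 0; -0.001 0 0 0")

```text
time_s: 5.33
tcp_pos: [0.4675, 0.1413, 0.1442]
orientation: [-90.2, -0.0, -83.9]
contact_force: [1.3, -6.0, 0.3]
opening: 0.0001
```

```bash
python3 look.py hold
```

```text
angle from pivot 0.475286295790756 PCA 0.6695049084543678 centre [0.05063871 0.09839748]
5.3833 [0.46753333 0.14125931 0.14415506] [ 1.4 -6.2  0.2]
```

>>> apply_moves(increments="0 0 0 0; 0 0 0 0; 0 0 0 0; 0 0 0 0; 0 0 0 0; 0 0 0 0; 0 0 0 0; 0 0 0 0; 0 0 0 0; 0 0 0 0; 0 0 0 0; 0 0 0 0")

```text
time_s: 6.38
tcp_pos: [0.4676, 0.1411, 0.1441]
orientation: [-90.2, -0.1, -83.9]
contact_force: [0.2, -5.4, 1.2]
opening: 0.0
```

View pics/hold.png

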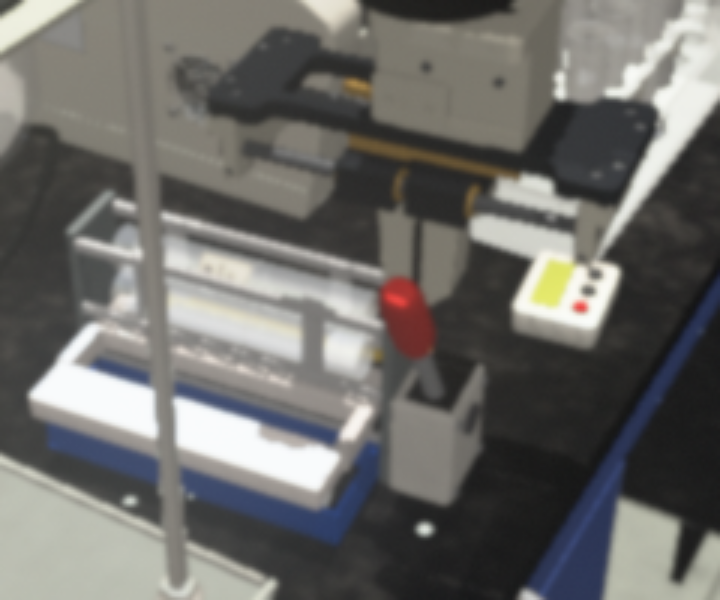

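The grip is fully over (about (405,315), roughly 0.48 rad) and has been held for over 2 s. Now I release it by backing off to the right.

>>> apply_moves(increments="0.008 0 0 0; 0.018 0 0 0; 0.028 0 0 0; 0.038 0 0 0; 0.048 0 0 0; 0.058 0 0 0; 0.068 0 0 0; 0.078 0 0 0; 0.088 0 0 0; 0.098 0 0 0; 0.104 0 0 0; 0.104 0 0 0")

```text
time_s: 7.38
tcp_pos: [0.4789, 0.0364, 0.1442]
orientation: [-90.2, -0.1, -84.0]
contact_force: [0.2, -0.6, -0.5]
opening: 0.0003
```

>>> apply_moves(increments="0 -0.015 0 0; 0 -0.030 0 0; 0 -0.050 0 0; 0 -0.070 0 0; 0.02 -0.090 0 0; 0.04 -0.090 0 0; 0.06 -0.090 0 0; 0.08 -0.090 0 0; 0.10 -0.090 0 0; 0.12 -0.090 0 0; 0.14 -0.090 0 0; 0.14 -0.090 0 0")

```text
time_s: 8.38
tcp_pos: [0.4943, -0.1053, 0.2342]
orientation: [-90.2, -0.1, -84.1]
contact_force: [-0.3, -1.0, -0.2]
opening: 0.0005
```

```bash
python3 look.py after; python3 - <<'E'
from cell import manip
import cv2
b=manip.read_camera("top")["img"]
cv2.imwrite("pics/aftertop.png",cv2.resize(b[140:290,200:350],(600,600),interpolation=cv2.INTER_CUBIC))
E
```

```text
angle from pivot 0.010291617470958499 PCA 0.542979830040547 centre [0.00116974 0.11365509]
8.4333 [ 0.49400653 -0.10361275  0.23409204] [-0.  -0.4 -0.6]
```

View pics/after.png

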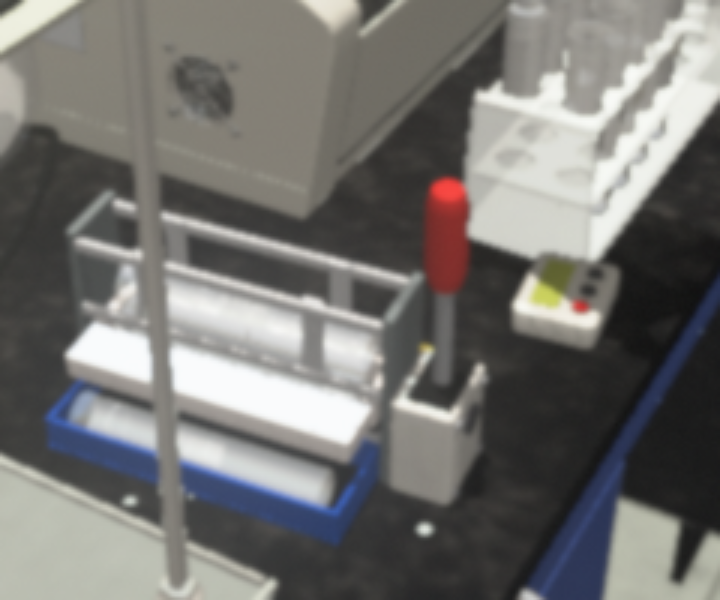

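View pics/aftertop.png

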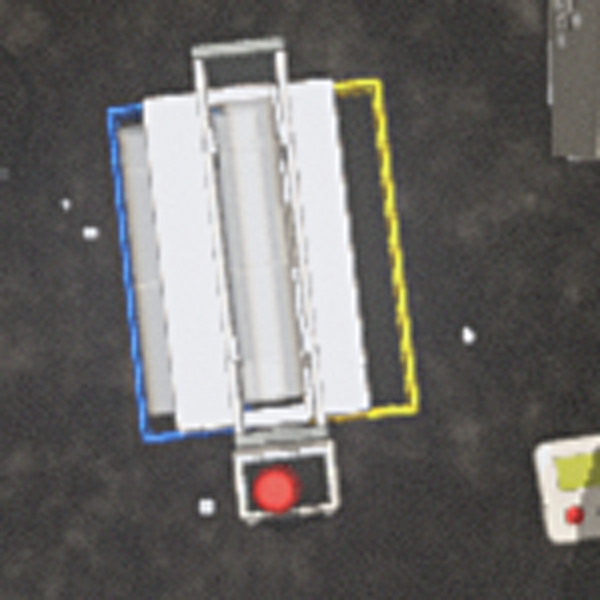

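The tube lies flat in the blue tray, the lever is upright (about 0.01 rad), and the stack looks to have dropped one place. I'll do a quick depth check and then hand in.

```bash
python3 - <<'E'
from cell import manip
from h import *
r=manip.read_camera("top");P=cloud(r).reshape(-1,3);o=cloud(np.load("top0.npz")).reshape(-1,3)
t=np.radians(5.9);R=np.array([[np.cos(t),np.sin(t)],[-np.sin(t),np.cos(t)]])
for n,p in(("before",o),("after",P)):
    q=(p[:,:2]-[.586,.122])@R.T
    for k,y0,y1 in(("mag",-.006,.006),("blue",.048,.068)):
        s=(abs(q[:,0])<.06)&(q[:,1]>y0)&(q[:,1]<y1);print(n,k,np.percentile(p[s,2],[10,50,90]).round(3))
s=manip.state();print(s["contact_force"].round(1),abs(s["joint_velocities"]).max().round(2))
manip.job_done()
E
```

```text
before mag [0.105 0.107 0.109]
before blue [0.001 0.003 0.006]
after mag [0.076 0.078 0.08 ]
after blue [0.022 0.027 0.052]
[-1.   0.8 -0.9] 0.96
the job is handed in; nothing more can be done
```

I let one tube out into the blue tray and handed the job in at about 8.5 s of the 38 s allowed. I came at the lever from the right with closed fingers and pushed it towards the blue tray. I held it fully over, at about 0.48 rad, for a little over 2 s with about 6 N, then backed off so the spring brought it upright.

**What the last checks showed:**
- **Lever:** upright, at about 0.01 rad.
- **Dispensed tube:** the pictures show it lying flat in the blue tray. I did not measure its offset from the tray centre.
- **Magazine:** the top of the stack dropped from 107 mm to 78 mm, about one tube, and the two remaining tubes look centred.
- **Yellow tray:** still empty.
- **Arm:** clear of everything, with wrist force at about noise level (1 N or less per axis).

**Two readings that disagreed:**
- **Lean of the grip:** the second estimate, from the outline of the grip, was wrong. It read 0.54 rad even with the lever upright, so I ignored it and used the angle from the pivot and the arm position instead.
- **Angle during the push:** at first the camera gave 0.42 rad and geometry 0.45 rad, so I pushed about 5 mm further before holding.

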